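# Check a press tensioner's spring and mark its reading

### The job

Check the spring of the proofing press's tensioner: with closed fingers push the black roller of the sprung arm round, square to the arm, until you are pushing with 11 N, hold that steadily for about a second (never above 14 N), then ease the arm slowly back to its stop without letting it snap. The arm leaves the orange drag needle at the reading; do not touch the needle, but slide the blue rider round the scale until its mark lines up with the needle. Leave the things lying around undisturbed.

Things in the scene. Friction and masses are not known exactly. Their poses are not given: they have to be found in the camera images.
- unit: the fixed tensioner unit: green base plate 300 (x) x 280 (y) x 12 mm, bolted down; origin at the centre of its underside, x towards its far edge, y to its left. On it a white scale, 0 to 60 degrees, black ticks every 5 degrees, long ones every 10; zero is at the left, seen from the robot
- pivot (a point): top of the unit's vertical pivot pin, at x = 90, y = 0, z = 48 mm in the unit's frame, axes parallel to the unit's. Arm, needle and rider all turn about it, anticlockwise from above as their joint values q grow; at q they point from the pivot along the angle pi - 0.5 + q rad, measured from the unit's x axis (towards the robot)
- swing (a joint): angle of the sprung aluminium arm (rad): 0 = home on its stop; grows as it is pushed towards the unit's -y side, to 1.05. Bar 16 mm wide, 26 to 36 mm above the table, reaching 146 mm from the pivot. The spring gives about 0.095 N per mm at the roller on top of a preload of 1 to 8 N that differs from unit to unit and cannot be seen. Let go, it snaps back
- roller: black idler roller standing on the arm, 130 mm from the pivot: upright cylinder 32 mm across, 38 mm high, 36 to 74 mm above the table, of slippery nylon, free to spin on its axle; origin at the centre of its underside. Push it, above the bar, on the side facing the unit's left (+y) edge
- needle: the thin orange drag needle, a blade 5 mm wide, 18 to 21 mm above the table; origin on the pivot axis at table height, x axis along the needle. It starts under the arm, is carried along by the arm as that is pushed out, and stays by friction at the farthest angle reached when the arm goes back
- needle_tip (a point): tip of the needle, 178 mm from the pivot, 21 mm above the table; x axis along the needle away from the pivot. The needle's angle has the same zero as the arm's and the rider's
- rider (a joint): angle of the blue marker rider (rad), same zero as needle and arm, 0 to 1.05; it runs round the outer edge of the scale, stays by friction (about 1 N moves it) and starts near the high end of the scale
- rider_tab (a point): top centre of the rider's upright blue tab, 212 mm from the pivot, 67 mm above the table; the tab is 14 mm (radially) x 12 mm (along the arc), from 23 to 67 mm above the table, on a shoe reaching 189 to 219 mm from the pivot; x axis points away from the pivot along the white mark
- tin: closed round brass tin, 40 mm across, 28 mm high; a bystander, origin under its centre
- type_block: plain dark wooden printing block, 36 x 26 x 23 mm; a bystander, origin under its centre
- brayer: hand ink roller with wooden handle, 170 x 116 mm, 32 mm high; a bystander, origin under its centre
- green_jar: closed paint jar with green label, 52 mm across, 62 mm high; a bystander, origin under its centre
- red_jar: closed paint jar with red label, 52 mm across, 62 mm high; a bystander, origin under its centre
- brush: paint brush lying flat; a bystander, origin under its centre
- wrench: steel wrench lying flat behind the unit; a bystander, origin under its centre

How it is judged:
On the way, in this order (a step that is already met when the one before it is completed fails the run):
1. the roller is pushed with 9.8 to 12.2 N, the arm steady and off its stop, for 0.8 s (contact force between the fingers and roller between 9.8 and 12.2 N and value of joint swing above 0.1 rad and velocity of joint swing between -0.15 and 0.15 rad/s), for 0.8 s.
2. the arm is back on its stop, the needle left behind at the reading (value of joint swing below 0.03 rad and y of needle_tip in the frame of unit below 0.066 m), for 0.1 s.
At the end, for the whole second after the job is handed in: the arm rests on its stop (within 0.03 rad), the needle stands where the arm left it (beyond 0.12 rad), and the rider is lined up with the needle within 0.044 rad (half a 5-degree division) and at rest (all of step 2 and angle between the x axis of needle_tip and the x axis of rider_tab, either way round below 0.044 rad and velocity of joint rider between -0.02 and 0.02 rad/s); the robot touches nothing.
It fails at once if the roller is pushed with more than 14 N (contact force between the fingers and roller above 14 N).
It fails at once if the arm snaps back (faster than 1.5 rad/s) (velocity of joint swing below -1.5 rad/s).
It fails at once if the fingers touch the needle with more than 0.3 N (contact force between the fingers and needle above 0.3 N).
It fails at once if a bystander is moved by more than 15 mm (distance of any of tin, type_block, brayer, green_jar, red_jar, brush, wrench from where it was at the start of the episode above 0.015 m).
It also fails if it takes over 64 s, if anything falls off the work surface, if the arm or the gripper's body presses on something with over 40 N, if the wrist force passes 120 N, or if a joint passes its speed limit or range.

### The arm

A 7-joint arm with a two-finger parallel gripper is mounted at the origin on the work surface. World frame = base frame: x ahead of the robot, y to its left, z up, the work surface at z = 0. Lengths are in m, angles in rad, forces in N, time in s.
With the tool pointing down it reaches from about 0.35 to 0.9 m from the base axis. Payload 8.1 kg.
Tool frame: the origin (TCP) lies on the centre line of the jaws, within the pads' length; the fingertips stand 19 mm ahead of it and the grasp point (between the pads) is the TCP (arm.tip_reach is the distance from the TCP to the fingertips, in m); z points along the fingers, y is the line along which they close (so a half turn about z gives the same grasp; the last joint's range is limited). The gripper opens to 92 mm and grips with 3 to 60 N. Pads are 19 mm wide; open, the fingers measure 130 mm over their backs; the gripper's body (75 mm by 190 mm) begins 47 mm behind the grasp point.
Start: joints at [-1.368, 0.434, 0.025, 1.573, -0.012, 1.134, -0.075], TCP at [0.188, 0.596, 0.246] pointing down, gripper open.
Joint ranges: [-2.62, 2.62], [-0.44, 2.09], [-1.27, 1.32], [0.08, 2.57], [-1.32, 4.46], [0.12, 2], [-2.74, 2.74]. Speed limits (rad/s): [2.22, 2.22, 3.01, 3.01, 3.14, 3.14, 3.14].

### API

Orientations are given as a rotation vector (axis times angle).
In Python, from cell import arm gives the robot as it stands.
- The arm moves only by the tool arm_command, never from a script. Its argument "targets" is a list that holds one entry, the list of rows, each a list of 6 numbers: the shift along the tool's x, y, z in m, then the turn, a rotation vector about the tool's x, y, z in rad. A call has 1 to 10 rows; each row shifts and turns the commanded pose from where the row before left it, along the tool's axes as they then stand; what a row does not reach is not made up. A row lasts 1/8 s, in which the tool goes at most 62.5 mm and 10.7 degrees, less where a joint would pass 70% of its speed; a pose out of reach is approached as far as the arm can. A call with a gripper value outside its range is refused whole. "jaw" is the finger opening in m, from 0 to 0.0918, set as the call begins (left out, the last holds). The fingers move at their own pace and stop on an object; "newtons" is the grip in N (left out, the last holds). Time passes only in rows, so rows that do not move let the fingers close. It gives the time, the measured TCP pose, the force, the opening and the grip force at its end, in the units of the state.
- arm.observe(): the state, without advancing time (a new reading comes with each control period).
- arm.get_image(name): name is "side" or "top" or "wrist"; returns a dict with "pixels" (420x560x3 uint8, red, green, blue), "z_map" (420x560 float32, m along the optical axis (not along the pixel's ray), 0 where there is no reading), "fx", "fy", "cx", "cy" (pixels), "xyz" and "rotation" of the camera in the world; the wrist camera has in their place "T_tool_cam" (4x4, takes a point from camera to tool coordinates, whose origin is the TCP and whose axes are the flange's). Camera axes: x right, y down, z forward; pixel columns grow to the right and rows downward; lengths in m; the calibration is good to about 2 mm. A picture is of the moment at which its call begins: read the wrist's pose just before it.
- arm.sign_off(): hands the job in; it is judged then, once.
The state is a dict: "clock": time; "joints": joint angles; "dq": joint speeds; "joint_efforts": joint torques, N m; "position": TCP position; "ee_rot": TCP orientation; "force": force on the tool from outside, world axes, zero at the start; "ft_torque": the same for the moment, N m; "width": opening from 0.0 (shut) to 1.0 (fully open); "gripper_force": force on a finger pad.
Only numpy, scipy, OpenCV 4.12 (cv2) and the standard library are available. Lean on these libraries where they do the work, as an engineer would, in place of code of your own. Each camera call takes 0.05 s, during which the arm holds its last target. There are 200 camera calls.

## Working session

There is one attempt and no reset: what is moved stays moved. The work goes in short steps, Python scripts to look and compute and a tool call to move; the robot and the scene stay as the last step left them, time stands still between calls to the robot, and variables do not carry over. Pictures are saved under pics/ and viewed, at most 10 in all, crops included, and the job is handed in when it is done.

Besides the shell and the picture viewer there is one more tool, called after ">>>" as a command line: name --argument value ..., lists and objects as JSON in quotes. arm_command: Moves the arm, as the interface text tells. Its arguments: {"type":"object","properties":{"targets":{"type":"array","items":{"type":"array","items":{"type":"array","items":{"type":"number"}}}},"jaw":{"type":"number"},"newtons":{"type":"number"}},"required":["targets"]}

```bash
mkdir -p pics; cat > h.py <<'E'
import numpy as np, cv2
from cell import arm
from scipy.spatial.transform import Rotation as R
def shot(name,fn=None):
    s=arm.observe(); im=arm.get_image(name)
    if fn: cv2.imwrite('pics/'+fn,im['pixels'][:,:,::-1])
    if 'T_tool_cam' in im:
        T=np.eye(4);T[:3,:3]=R.from_rotvec(s['ee_rot']).as_matrix();T[:3,3]=s['position'];T=T@np.array(im['T_tool_cam'])
    else:
        T=np.eye(4);r=np.array(im['rotation']);T[:3,:3]=r if r.shape==(3,3) else R.from_rotvec(r).as_matrix();T[:3,3]=im['xyz']
    im['T']=T;return im
def ray(im,u,v,z):
    d=im['T'][:3,:3]@np.array([(u-im['cx'])/im['fx'],(v-im['cy'])/im['fy'],1]);o=im['T'][:3,3]
    return o+d*(z-o[2])/d[2]
def dep(im,u,v):
    z=im['z_map'][int(v),int(u)];return im['T'][:3,:3]@(z*np.array([(u-im['cx'])/im['fx'],(v-im['cy'])/im['fy'],1]))+im['T'][:3,3]
E
python3 - <<'E'
from h import *
print(arm.observe(), arm.tip_reach)
im=shot('top','top0.png');print(im['T'],im['fx'],im['rotation'])
shot('side','side0.png')
E
```

```text
{'clock': 0.0, 'joints': array([-1.3675945 ,  0.43522289,  0.02495263,  1.57408548, -0.01162561,
        1.13399571, -0.07511768]), 'dq': array([ 3.60848364e-04,  6.88776305e-04,  7.76886867e-06,  2.25080113e-04,
       -2.21625846e-04, -1.00405615e-03,  1.14607851e-03]), 'joint_efforts': array([ 9.03204091e-04, -6.67865109e+01,  9.85586755e-01, -3.14461291e+01,
       -6.04044367e-02,  4.23753331e-02,  1.91403788e-04]), 'position': array([0.18805028, 0.59553818, 0.24494925]), 'ee_rot': array([-4.78586986e-01, -3.10479382e+00,  2.45221594e-03]), 'force': array([ 0.41073843,  0.97806255, -0.36729256]), 'ft_torque': array([-0.01234104, -0.03977058,  0.07427174]), 'gripper_force': 0.0, 'width': 0.9993823141843088} 0.019
[[-0.02269981 -0.99346716  0.11183793  0.51955751]
 [-0.99939029  0.02551781  0.02383033  0.04672975]
 [-0.02652851 -0.11122879 -0.99344068  1.01827229]
 [ 0.          0.          0.          1.        ]] 419.7947722613699 [-2.12574655  2.17780157 -0.09322643]
```

View pics/top0.png

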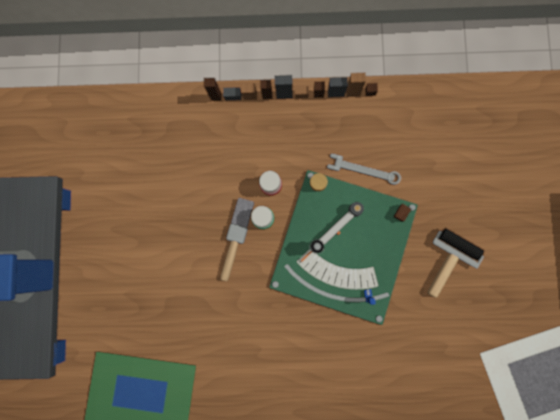

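View pics/side0.png

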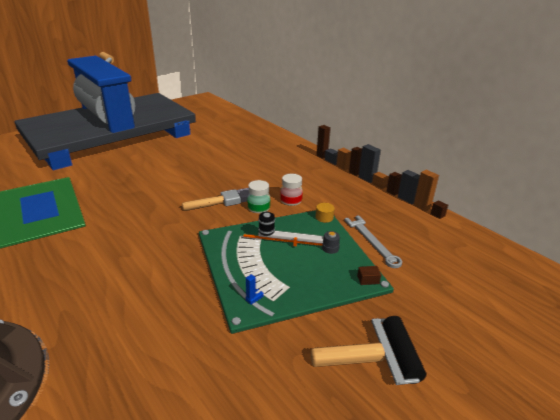

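The top view shows the plate with bolts at about (310,176), (412,208), (379,319) and (275,285). The pivot is at (356,209), the roller at (317,246) and the rider tab at about (368,294). The jars stand left of the plate at (262,217) and (270,183). The side view agrees with this.

```bash
python3 - <<'E'
from h import *
im=shot('top')
for n,u,v,z in [('b1',310,176,.012),('b2',412,208,.012),('b3',379,319,.012),('b4',275,285,.012),('pivot',356,209,.048),('roller',317,245,.074),('tab',367,293,.067),('green',262,216,.062),('red',270,182,.062),('tin',319,181,.028)]:
    print(n,ray(im,u,v,z).round(4),dep(im,u,v).round(4))
hsv=cv2.cvtColor(im['pixels'],cv2.COLOR_RGB2HSV)
m=cv2.inRange(hsv,(60,90,30),(90,255,140));m[:, :265]=0;m[:,430:]=0;m[330:]=0
m=cv2.morphologyEx(m,cv2.MORPH_OPEN,np.ones((3,3)))
ys,xs=np.nonzero(m)
P=np.array([ray(im,u,v,.012)[:2] for u,v in zip(xs,ys)],np.float32)
(c,sz,a)=cv2.minAreaRect(P);print(c,sz,a)
p=ray(im,356,209,.048)[:2];r=ray(im,317,245,.074)[:2];d=r-p
print(np.hypot(*d),np.arctan2(d[1],d[0])-np.pi+.5)
t=ray(im,367,293,.067)[:2]-p;print(np.hypot(*t))
E
```

```text
b1 [0.7237 0.0073 0.012 ] [0.7221 0.0076 0.0197]
b2 [ 0.6389 -0.2345  0.012 ] [ 0.6382 -0.2329  0.0176]
b3 [ 0.3801 -0.1434  0.012 ] [ 0.3807 -0.1427  0.016 ]
b4 [0.4636 0.0978 0.012 ] [0.4639 0.0976 0.0168]
pivot [ 0.6356 -0.0955  0.048 ] [ 0.6355 -0.0953  0.049 ]
roller [ 0.5536 -0.0013  0.074 ] [ 0.5533 -0.0009  0.0804]
tab [ 0.4448 -0.1092  0.067 ] [ 0.4414 -0.1162  0.024 ]
green [0.6234 0.122  0.062 ] [0.6233 0.122  0.0628]
red [0.702  0.1022 0.062 ] [0.7014 0.102  0.0653]
tin [ 0.7077 -0.0132  0.028 ] [ 0.7048 -0.0122  0.0433]
(0.5527758002281189, -0.06697145104408264) (0.27290380001068115, 0.2927149832248688) 70.70039367675781
0.12492714077736239 -0.3540411892053341
0.19134655824783903
```

>>> arm_command --targets '[[[-0.046,-0.0345,0.004,0,0,0],[-0.046,-0.0345,0.004,0,0,0],[-0.046,-0.0345,0.004,0,0,0],[-0.046,-0.0345,0.004,0,0,0],[-0.046,-0.0345,0.004,0,0,0],[-0.046,-0.0345,0.004,0,0,0],[-0.046,-0.0345,0.004,0,0,0],[-0.046,-0.0345,0.004,0,0,0],[-0.046,-0.0345,0.004,0,0,0],[-0.046,-0.0345,0.004,0,0,0]]]' --jaw 0

```text
clock: 1.4
position: [0.5237, 0.127, 0.2056]
ee_rot: [0.478, 3.105, 0.0]
force: [0.1, 0.3, -0.3]
width: 0.009
gripper_force: 0.0
```

>>> arm_command --targets '[[[-0.046,-0.0345,0.004,0,0,0.175],[0,0,0,0,0,0.175],[0,0,0,0,0,0.175],[0,0,0,0,0,0.175],[0,0,0,0,0,0.175],[0,0,0,0,0,0.175],[0,0,0,0,0,0.175],[0,0,0,0,0,0.175],[0,0,0,0,0,0.175],[0,0,0,0,0,0.175]]]'

```text
clock: 2.65
position: [0.5562, 0.0818, 0.2016]
ee_rot: [-2.694, -1.615, 0.001]
force: [0.6, 0.4, 0.1]
width: 0.002
gripper_force: 0.0
```

>>> arm_command --targets '[[[0,0,0,0,0,0.175],[0,0,0,0,0,0.175],[0,0,0,0,0,0],[0,0,0,0,0,0]]]'

```text
clock: 3.15
position: [0.5563, 0.0819, 0.2016]
ee_rot: [2.929, 1.136, -0.0]
force: [-1.1, -0.7, -0.4]
width: 0.004
gripper_force: 0.0
```

```bash
cat >> h.py <<'E'
C=np.array([.5516,-.0682]);YAW=-.336
PIV=C+.09*np.array([np.cos(YAW),np.sin(YAW)])
def pol(q,r,t=0): # radius r, tangential t (anticlockwise +)
    a=YAW+np.pi-.5+q; return PIV+r*np.array([np.cos(a),np.sin(a)])+t*np.array([-np.sin(a),np.cos(a)])
def todo(x,y,z,xyaw=None):
    s=arm.observe();M=R.from_rotvec(s['ee_rot']).as_matrix()
    print('tool shift',(M.T@(np.array([x,y,z])-s['position'])).round(4),'yaw',np.arctan2(M[1,0],M[0,0]).round(4),
     'turn about z',None if xyaw is None else -((xyaw-np.arctan2(M[1,0],M[0,0])+np.pi)%(2*np.pi)-np.pi))
def st():
    s=arm.observe();print(s['clock'],s['position'].round(4),'F',np.round(s['force'],2),'T',np.round(s['ft_torque'],3),'j',s['joints'].round(2))
E
python3 - <<'E'
from h import *
st()
print(R.from_rotvec(arm.observe()['ee_rot']).as_matrix().round(3))
im=shot('wrist','w1.png')
print(PIV,pol(0,.13))
for q in (0,.5,.8): print(q,pol(q,.13,-.05))
todo(*pol(0,.13,-.045),.2,YAW+np.pi-.5-np.pi/2)
E
```

```text
3.15 [0.5563 0.0819 0.2016] F [-1.14 -0.68 -0.38] T [-0.064  0.104  0.028] j [-0.79  0.45  0.77  1.83 -0.36  1.01 -0.7 ]
[[ 0.739  0.674 -0.   ]
 [ 0.674 -0.739 -0.   ]
 [-0.    -0.    -1.   ]]
[ 0.6365673  -0.09787421] [ 0.54941061 -0.00141846]
0 [0.58650898 0.03210335]
0.5 [ 0.53032243 -0.00780741]
0.8 [ 0.50845114 -0.04322761]
tool shift [-0.0162  0.057   0.0017] yaw 0.739 turn about z 0.004182836866257755
```

View pics/w1.png

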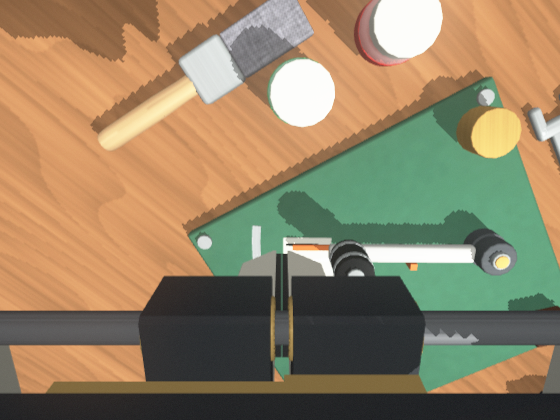

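The wrist view shows the pivot top at about (502,262), the roller top at (356,270) partly behind a finger, and the bolts at (204,242) and (486,97). I'll check these against the frame estimate.

```bash
python3 - <<'E'
from h import *
im=shot('wrist')
for u,v,z in [(502,262,.048),(355,275,.074),(204,242,.014),(486,97,.014),(302,92,.062)]: print(ray(im,u,v,z).round(4),dep(im,u,v).round(4))
E
```

```text
[ 0.6384 -0.097   0.048 ] [ 0.6385 -0.0976  0.0473]
[ 5.521e-01 -2.000e-04  7.400e-02] [5.524e-01 4.000e-04 7.530e-02]
[0.4659 0.0969 0.014 ] [0.4661 0.0969 0.0144]
[0.7247 0.0067 0.014 ] [0.7247 0.0067 0.014 ]
[0.624  0.1241 0.062 ] [0.624  0.1241 0.0616]
```

>>> arm_command --targets '[[[-0.008,0.0285,0,0,0,0.004],[-0.008,0.0285,0,0,0,0],[0,0,0.034,0,0,0],[0,0,0.034,0,0,0],[0,0,0.034,0,0,0],[0,0,0.034,0,0,0],[0,0,0,0,0,0],[0,0,0,0,0,0],[0,0,0,0,0,0],[0,0,0,0,0,0]]]'

```text
clock: 4.5
position: [0.5834, 0.0289, 0.0668]
ee_rot: [2.933, 1.124, 0.003]
force: [-0.7, -0.5, -0.3]
width: 0.002
gripper_force: 0.0
```

```bash
python3 - <<'E'
from h import *
st(); todo(*pol(0,.13,-.0255),.066,YAW+np.pi/2-.5)
for i in range(6): shot('top' if i else 'wrist','w2.png' if i==0 else None); st()
M=R.from_rotvec(arm.observe()['ee_rot']).as_matrix();p=np.r_[pol(0,.13,-.0255),.066]
# arc row for dq
for dq in (.03,.05):
  d=np.r_[pol(dq,.13,-.0255)-pol(0,.13,-.0255),0];print(dq,M.T@d)
E
```

```text
4.5 [0.5834 0.0289 0.0668] F [-0.69 -0.46 -0.35] T [-0.053  0.083 -0.004] j [-0.57  0.65  0.64  1.9  -0.54  0.78 -0.48]
tool shift [-0.02   -0.0002  0.0008] yaw 0.7321 turn about z -0.0027372329093227066
4.55 [0.5832 0.0289 0.0666] F [0.64 0.2  1.03] T [-0.099  0.1    0.004] j [-0.57  0.65  0.64  1.9  -0.54  0.77 -0.48]
4.6 [0.583  0.0288 0.0664] F [ 0.23 -0.04 -0.18] T [-0.069  0.141  0.008] j [-0.57  0.65  0.64  1.9  -0.54  0.77 -0.48]
4.65 [0.5829 0.0289 0.0662] F [0.32 0.07 0.06] T [-0.085  0.138  0.009] j [-0.57  0.65  0.64  1.9  -0.54  0.77 -0.48]
4.7 [0.5828 0.0288 0.066 ] F [-0.2  -0.13 -1.58] T [-0.078  0.141 -0.003] j [-0.57  0.65  0.64  1.9  -0.54  0.77 -0.48]
4.75 [0.5828 0.0288 0.0659] F [-0.12  0.11 -0.51] T [-0.094  0.128 -0.009] j [-0.57  0.65  0.64  1.9  -0.54  0.77 -0.48]
4.8 [0.5827 0.0288 0.0658] F [ 0.41  0.01 -0.11] T [-0.11   0.111  0.011] j [-0.57  0.65  0.64  1.9  -0.54  0.77 -0.48]
0.03 [-3.91296938e-03 -6.94773783e-04 -6.17971416e-07]
0.05 [-6.53243341e-03 -1.09261049e-03 -1.03172256e-06]
```

View pics/w2.png

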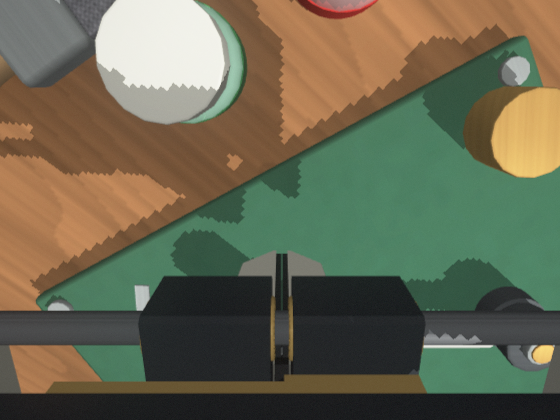

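Contact should come about 20 mm ahead. The force noise is about 0.5 N.

>>> arm_command --targets '[[[-0.004,0,0,0,0,0],[-0.004,0,0,0,0,0],[-0.003,0,0,0,0,0],[-0.003,0,0,0,0,0],[-0.003,0,0,0,0,0],[-0.003,0,0,0,0,0],[-0.002,-0.0003,0,0,0,-0.015],[-0.002,-0.0003,0,0,0,-0.015],[-0.002,-0.0003,0,0,0,-0.015],[-0.002,-0.0003,0,0,0,-0.015]]]'

```text
clock: 6.05
position: [0.563, 0.0123, 0.0662]
ee_rot: [2.897, 1.214, 0.006]
force: [6.3, 5.0, -1.9]
width: 0.005
gripper_force: 3.8
```

```bash
cat >> h.py <<'E'
def push(n=4):
    F=[]
    for i in range(n): F.append(arm.observe()['force']); arm.get_image('top')
    F.append(arm.observe()['force'])
    s=arm.observe();M=R.from_rotvec(s['ee_rot']).as_matrix();F=np.array(F)@M
    d=s['position'][:2]-PIV;r=np.hypot(*d)
    # q such that pol(q,.13,-.0255) angle matches
    q=np.arctan2(d[1],d[0])-(YAW+np.pi-.5)+np.arctan2(.0255,.13)
    q=(q+np.pi)%(2*np.pi)-np.pi
    print('t',s['clock'],'toolF mean',F.mean(0).round(2),'xs',F[:,0].round(1),'pos',s['position'].round(4),'r',r.round(4),'(want .1325) q',q.round(3),'facing q',(np.arctan2(M[1,0],M[0,0])-(YAW+np.pi/2-.5)).round(3))
E
python3 -c "
from h import *
push()"
```

```text
t 6.25 toolF mean [7.25 0.93 1.85] xs [8.  7.  7.7 6.6 7. ] pos [0.563  0.0122 0.0662] r 0.1324 (want .1325) q 0.048 facing q 0.058
```

>>> arm_command --targets '[[[-0.004,-0.0007,0,0,0,-0.03],[-0.004,-0.0007,0,0,0,-0.03],[-0.004,-0.0007,0,0,0,-0.03],[-0.004,-0.0007,0,0,0,-0.03],[-0.004,-0.0007,0,0,0,-0.03],[-0.004,-0.0007,0,0,0,-0.03],[-0.002,-0.0003,0,0,0,-0.015],[-0.001,-0.0002,0,0,0,-0.008]]]'

```text
clock: 7.25
position: [0.5425, -0.0048, 0.0662]
ee_rot: [-2.759, -1.502, -0.007]
force: [6.2, 6.8, -3.7]
width: 0.003
gripper_force: 5.0
```

```bash
python3 -c "
from h import *
push(8)"
```

```text
t 7.65 toolF mean [9.21 1.23 2.76] xs [9.1 9.1 9.3 8.4 9.8 9.2 9.3 9.6 9.2] pos [ 0.5425 -0.0048  0.0662] r 0.1324 (want .1325) q 0.249 facing q 0.262
```

>>> arm_command --targets '[[[-0.003,-0.0005,0,0,0,-0.02],[-0.004,-0.0007,0,0,0,-0.03],[-0.004,-0.0007,0,0,0,-0.03],[-0.004,-0.0007,0,0,0,-0.03],[-0.002,-0.0003,0,0,0,-0.015],[-0.001,-0.0002,0,0,0,-0.008],[0,0,0,0,0,0],[0,0,0,0,0,0]]]'

```text
clock: 8.65
position: [0.5308, -0.0182, 0.0662]
ee_rot: [-2.652, -1.683, -0.007]
force: [5.0, 9.6, -2.6]
width: 0.005
gripper_force: 5.5
```

```bash
python3 -c "
from h import *
push(8)"
```

```text
t 9.05 toolF mean [11.08  1.36  2.13] xs [10.8 11.3 10.2 11.  10.8 11.6 11.5 11.2 11.2] pos [ 0.5308 -0.0182  0.0662] r 0.1324 (want .1325) q 0.384 facing q 0.396
```

>>> arm_command --targets '[[[0,0,0,0,0,0],[0,0,0,0,0,0],[0,0,0,0,0,0],[0,0,0,0,0,0],[0,0,0,0,0,0],[0,0,0,0,0,0],[0,0,0,0,0,0],[0,0,0,0,0,0]]]'

```text
clock: 10.05
position: [0.5308, -0.0182, 0.0662]
ee_rot: [-2.653, -1.683, -0.007]
force: [5.2, 9.4, -1.3]
width: 0.003
gripper_force: 5.5
```

```bash
python3 -c "
from h import *
push(4)"
```

```text
t 10.25 toolF mean [10.83  1.14  2.08] xs [10.8 10.6 10.4 11.3 11. ] pos [ 0.5308 -0.0182  0.0662] r 0.1324 (want .1325) q 0.384 facing q 0.396
```

>>> arm_command --targets '[[[0.002,0.0004,0,0,0,0.015],[0.004,0.0008,0,0,0,0.03],[0.004,0.0008,0,0,0,0.03],[0.004,0.0008,0,0,0,0.03],[0.004,0.0008,0,0,0,0.03],[0.004,0.0008,0,0,0,0.03],[0.004,0.0008,0,0,0,0.03],[0.004,0.0008,0,0,0,0.03],[0.004,0.0008,0,0,0,0.03],[0.003,0.0006,0,0,0,0.02]]]'

```text
clock: 11.5
position: [0.5568, 0.008, 0.0662]
ee_rot: [2.86, 1.301, 0.006]
force: [5.9, 5.7, -2.4]
width: 0.007
gripper_force: 3.8
```

>>> arm_command --targets '[[[0.003,0.0006,0,0,0,0.023],[0.003,0.0006,0,0,0,0.023],[0.002,0.0004,0,0,0,0.015],[0.002,0.0004,0,0,0,0.015],[0.002,0.0004,0,0,0,0.015],[0.002,0.0004,0,0,0,0.015],[0.002,0.0004,0,0,0,0.015],[0.002,0.0004,0,0,0,0],[0.002,0,0,0,0,0],[0.002,0,0,0,0,0]]]'

```text
clock: 12.75
position: [0.5726, 0.0188, 0.0656]
ee_rot: [-2.934, -1.124, 0.001]
force: [-0.3, 0.0, 0.4]
width: 0.006
gripper_force: 0.0
```

```bash
python3 -c "
from h import *
push(4)"
```

```text
t 12.95 toolF mean [-0.12  0.04 -0.06] xs [-0.2 -0.   0.2 -0.6  0.1] pos [0.5728 0.0189 0.0657] r 0.1331 (want .1325) q -0.041 facing q -0.003
```

>>> arm_command --targets '[[[0.01,0,0,0,0,0],[0,0,-0.04,0,0,0],[0,0,-0.05,0,0,0],[0,0,-0.05,0,0,0],[0,0,-0.05,0,0,0],[0.05,0,0,0,0,0],[0,0,0,0,0,0]]]'

```text
clock: 13.82
position: [0.6197, 0.0636, 0.2557]
ee_rot: [-2.93, -1.132, -0.003]
force: [-1.8, -0.0, -1.1]
width: 0.008
gripper_force: 0.0
```

```bash
python3 -c "
from h import *
im=shot('top'); st()
c=im['pixels'][165:330,260:430,::-1]; cv2.imwrite('pics/t3.png',cv2.resize(c,None,fx=3.6,fy=3.6,interpolation=cv2.INTER_CUBIC))"
```

```text
13.875 [0.6183 0.0613 0.2553] F [-0.42 -0.66 -1.6 ] T [-0.133  0.129 -0.062] j [-0.7   0.5   0.78  1.61 -0.37  1.19 -0.67]
```

View pics/t3.png

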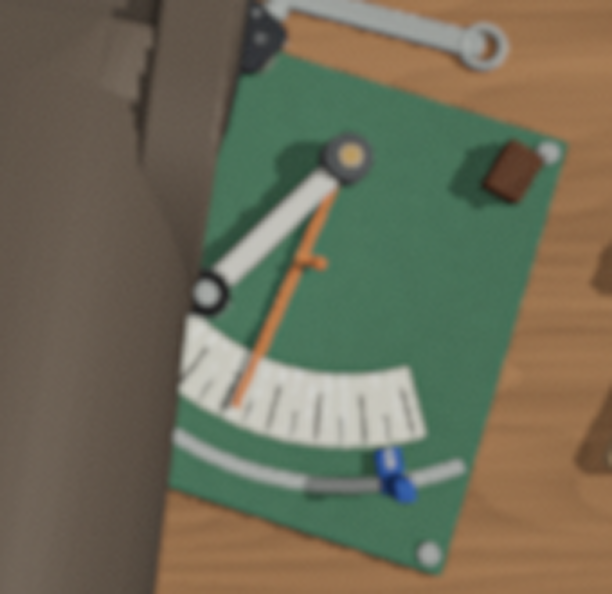

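The arm is back on its stop. The needle tip is at crop (235,405), and the rider's white mark is at crop (390,457) with its tab top near (405,492).

```bash
python3 - <<'E'
from h import *
im=shot('top')
def q(n,u,v,z):
    p=ray(im,260+u/3.6,165+v/3.6,z)[:2];d=p-PIV
    print(n,p.round(4),'r',np.hypot(*d).round(4),'q',((np.arctan2(d[1],d[0])-(YAW+np.pi-.5)+np.pi)%(2*np.pi)-np.pi).round(4))
q('piv',350,154,.048);q('tip',235,405,.021);q('mark',390,457,.025);q('tabtop',405,492,.067);q('tabtop2',400,485,.067);q('roller',208,293,.074)
for Q in (.4,.85):
  print(pol(Q,.212),pol(Q,.212,.016),pol(Q,.212,.06))
todo(*pol(.85,.212,.055),.255,YAW+np.pi/2-.5+.85)
E
```

```text
piv [ 0.6384 -0.0984] r 0.0019 q -2.5831
tip [ 0.479 -0.021] r 0.1753 q 0.382
mark [ 0.4438 -0.1193] r 0.1939 q 0.9466
tabtop [ 0.4256 -0.1205] r 0.2122 q 0.9428
tabtop2 [ 0.4299 -0.1176] r 0.2076 q 0.9313
roller [ 0.5504 -0.0029] r 0.1282 q 0.002
[ 0.44440028 -0.00834299] [ 0.43764321 -0.02284616] [ 0.41906126 -0.06272988]
[ 0.42458807 -0.10084211] [ 0.42481206 -0.11684054] [ 0.42542804 -0.16083623]
tool shift [-0.2871  0.0317  0.0005] yaw 0.7329 turn about z -0.8519276254465771
```

```bash
python3 - <<'E'
from h import *
todo(*pol(.945,.212,.045),.255,YAW+np.pi/2-.5+.945)
M=np.array
def row(q0,dq):
  a=YAW+np.pi/2-.5+q0;c,s=np.cos(a),np.sin(a);d=pol(q0+dq,.212,.0155)-pol(q0,.212,.0155)
  print(dq,c*d[0]+s*d[1], s*d[0]-c*d[1])
row(.9,-.03);row(.9,.03)
E
```

```text
tool shift [-0.2896  0.0426  0.0005] yaw 0.7329 turn about z -0.9469276254465768
-0.03 0.006366020519819728 -0.00036953740792400254
0.03 -0.0063520715660384235 0.0005603230983533265
```

>>> arm_command --targets '[[[-0.048,0.007,0,0,0,0],[-0.048,0.007,0,0,0,0],[-0.048,0.007,0,0,0,0],[-0.048,0.007,0,0,0,0],[-0.048,0.007,0,0,0,0],[-0.05,0.0075,0,0,0,0],[0,0,0,0,0,-0.16],[0,0,0,0,0,-0.16],[0,0,0,0,0,-0.16],[0,0,0,0,0,-0.16]]]'

```text
clock: 15.18
position: [0.429, -0.1668, 0.2555]
ee_rot: [-2.427, -1.994, 0.0]
force: [-0.0, -0.1, 0.3]
width: 0.003
gripper_force: 0.0
```

>>> arm_command --targets '[[[0,0,0,0,0,-0.16],[0,0,0,0,0,-0.147],[0,0,0,0,0,0],[0,0,0,0,0,0]]]'

```text
clock: 15.68
position: [0.4297, -0.1665, 0.2556]
ee_rot: [-2.103, -2.334, 0.0]
force: [-0.7, 0.1, -0.7]
width: 0.002
gripper_force: 0.0
```

```bash
python3 - <<'E'
from h import *
shot('wrist','w4.png');st();todo(*pol(.945,.212,.045),.057,YAW+np.pi/2-.5+.945)
E
```

```text
15.725 [ 0.4298 -0.1664  0.2556] F [ 1.   -0.38  0.82] T [-0.082  0.044 -0.03 ] j [-0.38  0.17  0.74  1.98 -0.13  1.04  0.53]
tool shift [0.0006 0.001  0.1986] yaw 1.6755 turn about z -0.004324960479634932
```

View pics/w4.png

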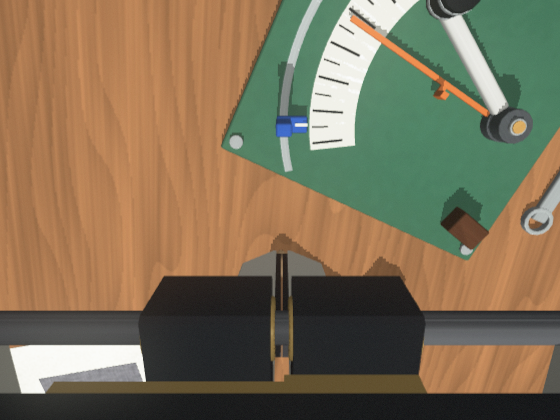

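The rider tab is at (284,126), the needle tip at (352,18), and the way down is clear.

```bash
python3 - <<'E'
from h import *
im=shot('wrist')
for n,u,v,z in (('tab',284,126,.067),('mark',302,125,.025),('tip',352,18,.021),('piv',518,127,.048)):
    p=ray(im,u,v,z)[:2];d=p-PIV
    print(n,p.round(4),'r',np.hypot(*d).round(4),'q',((np.arctan2(d[1],d[0])-(YAW+np.pi-.5)+np.pi)%(2*np.pi)-np.pi).round(4))
E
```

```text
tab [ 0.4275 -0.1167] r 0.2099 q 0.926
mark [ 0.4453 -0.1183] r 0.1924 q 0.9426
tip [ 0.4783 -0.0209] r 0.176 q 0.3832
piv [ 0.6369 -0.0972] r 0.0008 q -1.2508
```

>>> arm_command --targets '[[[0,0.001,0.05,0,0,0],[0,0,0.05,0,0,0],[0,0,0.05,0,0,0],[0,0,0.035,0,0,0],[0,0,0.013,0,0,0],[0,0,0,0,0,0]]]'

```text
clock: 16.52
position: [0.4311, -0.1663, 0.0577]
ee_rot: [-2.099, -2.337, 0.001]
force: [0.3, -0.7, 0.2]
width: 0.008
gripper_force: 0.0
```

```bash
python3 - <<'E'
from h import *
st();todo(*pol(.945,.212,.0155),.057,YAW+np.pi/2-.5+.945)
E
```

```text
16.525 [ 0.4311 -0.1663  0.0577] F [ 0.31 -0.73  0.15] T [-0.101  0.09  -0.   ] j [-0.16  0.49  0.55  2.19 -0.47  0.58  0.85]
tool shift [ 0.0301 -0.0003  0.0007] yaw 1.6779 turn about z -0.0019306950599329298
```

>>> arm_command --targets '[[[0.006,0,0,0,0,0],[0.006,0,0,0,0,0],[0.006,0,0,0,0,0],[0.006,0,0,0,0,0],[0.006,0,0,0,0,0],[0.0064,-0.0004,0,0,0,0.03],[0.0064,-0.0004,0,0,0,0.03],[0.0064,-0.0004,0,0,0,0.03],[0.0064,-0.0004,0,0,0,0.03],[0.0064,-0.0004,0,0,0,0.03]]]'

```text
clock: 17.77
position: [0.4244, -0.104, 0.0577]
ee_rot: [2.27, 2.172, 0.0]
force: [0.5, -0.9, 1.6]
width: 0.008
gripper_force: 0.5
```

>>> arm_command --targets '[[[0.0064,-0.0004,0,0,0,0.03],[0.0064,-0.0004,0,0,0,0.03],[0.0064,-0.0004,0,0,0,0.03],[0.0064,-0.0004,0,0,0,0.03],[0.0064,-0.0004,0,0,0,0.03],[0.0064,-0.0004,0,0,0,0.03],[0.0064,-0.0004,0,0,0,0.03],[0.0064,-0.0004,0,0,0,0.03],[0.0064,-0.0004,0,0,0,0.03]]]'

```text
clock: 18.9
position: [0.4302, -0.0468, 0.0577]
ee_rot: [-2.542, -1.847, 0.0]
force: [0.9, -2.0, -0.8]
width: 0.002
gripper_force: 0.5
```

```bash
python3 - <<'E'
from h import *
st();todo(*pol(.384,.212,.0155),.057,YAW+np.pi/2-.5+.384)
E
```

```text
18.9 [ 0.4302 -0.0468  0.0577] F [ 0.87 -1.98 -0.82] T [-0.345  0.013 -0.011] j [-0.54  0.49  0.7   2.27 -0.59  0.57  0.3 ]
tool shift [ 0.029  -0.      0.0007] yaw 1.2567 turn about z 0.13791192216153814
```

>>> arm_command --targets '[[[0.0064,-0.0004,0,0,0,0.03],[0.0064,-0.0004,0,0,0,0.03],[0.0064,-0.0004,0,0,0,0.03],[0.0064,-0.0004,0,0,0,0.03],[0.002,-0.0001,0,0,0,0.01],[0,0,0,0,0,0],[-0.006,0,0,0,0,0],[-0.012,0,0,0,0,0],[-0.01,0,0,0,0,0]]]'

```text
clock: 20.02
position: [0.4257, -0.0473, 0.0578]
ee_rot: [-2.655, -1.679, 0.0]
force: [0.3, 0.2, -0.5]
width: 0.006
gripper_force: 0.0
```

>>> arm_command --targets '[[[0,0,-0.03,0,0,0],[0,0,-0.05,0,0,0],[0,0,-0.05,0,0,0],[-0.04,0,-0.05,0,0,0],[-0.05,0,0,0,0,0],[0,0,0,0,0,0],[0,0,0,0,0,0]]]'

```text
clock: 20.9
position: [0.3879, -0.1266, 0.2363]
ee_rot: [-2.654, -1.679, -0.001]
force: [0.0, -0.1, 0.1]
width: 0.003
gripper_force: 0.0
```

```bash
python3 -c "
from h import *
shot('wrist','w5.png'); st()
im=shot('top')
c=im['pixels'][165:330,260:430,::-1]; cv2.imwrite('pics/t5.png',cv2.resize(c,None,fx=3.6,fy=3.6,interpolation=cv2.INTER_CUBIC))"
```

```text
20.95 [ 0.3881 -0.1262  0.2362] F [ 0.27 -0.34 -0.02] T [-0.076  0.023  0.024] j [-0.85  0.1   1.17  2.13 -0.11  0.97 -0.07]
```

View pics/w5.png

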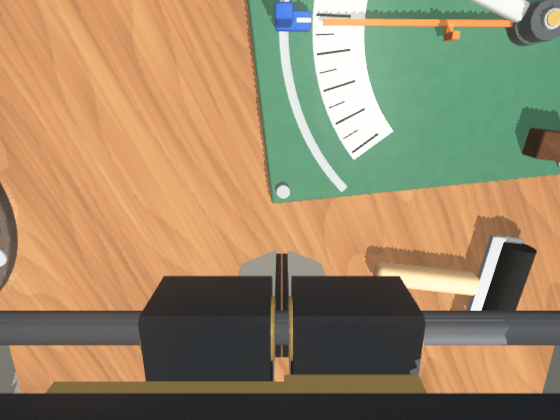

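The rider is next to the needle tip at (320,22), with its mark near (305,18). I'll enlarge it.

```bash
python3 -c "
import cv2
c=cv2.imread('pics/w5.png')[0:50,260:340];cv2.imwrite('pics/w5c.png',cv2.resize(c,None,fx=9,fy=9,interpolation=cv2.INTER_CUBIC))"
```

```text
(no output)
```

View pics/w5c.png

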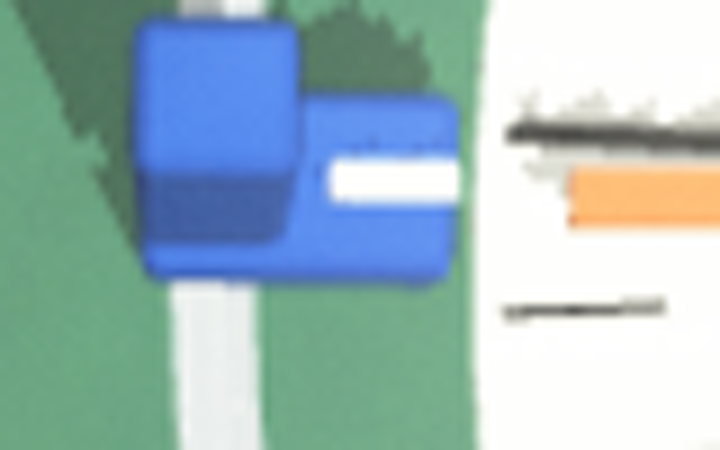

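In the crop the mark is at (395,180), which is px (303.9,20.0). The needle tip is at (570,198), which is px (323.3,22.0).

```bash
python3 - <<'E'
from h import *
im=shot('wrist')
for n,u,v,z in (('mark',303.9,20,.023),('mark end',310.5,20,.023),('tip',323.3,22,.021),('needle mid',400,22.5,.021),('tabtop',284.2,10.5,.067)):
    p=ray(im,u,v,z)[:2];d=p-PIV
    print(n,p.round(4),'r',np.hypot(*d).round(4),'q',((np.arctan2(d[1],d[0])-(YAW+np.pi-.5)+np.pi)%(2*np.pi)-np.pi).round(4))
E
```

```text
mark [ 0.4629 -0.0122] r 0.1936 q 0.3775
mark end [ 0.468  -0.0145] r 0.1881 q 0.3769
tip [ 0.4774 -0.0203] r 0.177 q 0.3828
needle mid [ 0.536  -0.0483] r 0.1121 q 0.3782
tabtop [ 0.4477 -0.005 ] r 0.2105 q 0.3792
```

Rider and needle line up within about 0.006 rad, and the arm is on its stop.

```bash
python3 -c "
from cell import arm
print(arm.sign_off())"
```

```text
the job is handed in; nothing more can be done
None
```

The job is handed in: I held about 11 N on the roller for over a second, eased the arm back to its stop without a snap, and set the rider to the needle's reading of about 0.38 rad, within about 0.006 rad by camera; the sign-off gave no verdict.

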